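Tip a cover over onto the cleaning board

ROBOT

A 7-joint arm with a two-finger parallel gripper is mounted at the origin on a cart in front of the work surface, level with it; the furniture and walls round the work are solid. World frame = base frame: x ahead of the robot, y to its left, z up, the work surface at z = 0. Lengths are in mm, angles in rad, forces in N, time in s.
With the tool pointing down it reaches from about 425 to 825 mm from the base axis. Payload 3.6 kg.
Tool frame: the origin (TCP) lies midway between the tips of the shut fingers; the grasp point (between the pads) lies 19 mm behind it; z points along the fingers, y is the direction in which the jaws open and shut (so a half turn about z gives the same grasp; the last joint's range is limited). The gripper opens to 93 mm and grips with 3 to 60 N. Pads are 15 mm wide; open, the fingers measure 128 mm over their backs; the gripper's body (75 mm by 188 mm) begins 65 mm behind the grasp point.
Start: joints at [-1.141, 0.615, -0.013, 1.423, 0.008, 1.103, -0.04], TCP at [286.079, 583.625, 192.64] pointing down, gripper open.
Joint ranges: [-3.12, 3.12], [-0.3, 2.06], [-1.34, 1.32], [0.26, 2.42], [-1.36, 4.5], [0.01, 1.98], [-2.84, 2.84]. Speed limits (rad/s): [2.79, 2.79, 3.14, 3.14, 3.14, 3.14, 3.14].

INTERFACE

Orientations are given as a unit quaternion [w, x, y, z].
In Python, from station import manip gives the robot as it stands.
- The arm moves only by the tool servo_tool, never from a script. Its argument "deltas" is a list of rows, each a list of 4 numbers: the shift along the tool's x, y, z in mm, then the turn about the tool's z in rad. A call has exactly 8 rows; each row is the pose to reach, as a shift and turn from the pose commanded when the call began, along the tool's axes at that moment; what a row does not reach only later rows make up. A row lasts 1/12 s, in which the tool goes at most 41.7 mm and 7.16 degrees, less where a joint would pass 70% of its speed; a pose out of reach is approached as far as the arm can. A call with a gripper value outside its range is refused whole. "grip" is the finger opening in mm, from 0 to 93, set as the call begins (left out, the last holds). The fingers move at their own pace and stop on an object; "force" is the grip in N (left out, the last holds). Time passes only in rows, so rows that repeat a pose let the fingers close, or fill a call up. It gives the time, the measured TCP pose, the force and the opening at its end, in the units of the state.
- manip.observe(): the state, without advancing time (a new reading comes with each control period).
- manip.snapshot(name): name is "scene" or "top"; returns (picture, depth): 480x640x3 uint8, blue, green, red; 480x640 float32, mm along the optical axis (not along the pixel's ray), 0 where there is no reading.
- manip.camera_info(name): a dict with "K" (3x3 intrinsics, pixels), "k1" (the pictures are not rectified: a ray, as slopes to the right and down, at radius r is drawn at 1 + k1 r^2 times it, then the intrinsics apply), "extrinsics" (4x4, takes a point from world to camera coordinates). Camera axes: x right, y up, looking along -z (the intrinsics and any distortion apply to the point x, -y, -z); pixel columns grow to the right and rows downward; lengths in mm; the calibration is good to about 2 mm. A picture is of the moment at which its call begins. camera_info takes no time and is no camera call.
- manip.finish_job(): hands the job in, once; it reports no verdict.
The state is a dict: "t": time; "q": joint angles; "joint_velocities": joint speeds; "joint_torque": joint torques, N m; "tcp_pos": TCP position; "eef_rot": TCP orientation; "contact_force": force on the tool from outside, world axes, zero at the start; "moment": the same for the moment, N m; "finger_gap": opening from 0.0 (shut) to 1.0 (fully open).
Only numpy, scipy, OpenCV 4.12 (cv2) and the standard library are available. Lean on these libraries where they do the work, as an engineer would, in place of code of your own. Each camera call takes 0.05 s, during which the arm holds its last target. There are 200 camera calls.

TASK

The gasket side of the flat aluminium cover is to be brushed clean, so turn the cover over onto the wooden cleaning board without gripping or lifting it: push it across the bench against the board's near edge, push on so that it tips up there and flips over onto the board, hollow gasket side up. Then push it along the board until it lies flat and square against the fence strip, and leave the brush, the tape roll and the two bolts where they lie.

Things in the scene. Friction and masses are not known exactly. Their poses are not given: they have to be found in the camera images.
- cover_center (a point): centre, half-way up, of the loose flat aluminium cover: 90 mm along its x axis, 110 mm along y, 12 mm thick, 0.13 to 0.23 kg, corners rounded. It starts flat on the bench with its z axis up, plain outside (three long shallow grooves, four counterbored holes) up and hollow ribbed gasket side (rim 7 mm wide, 8 mm deep) down; turned over, its z axis points down. Its x axis starts within 0.3 rad of the board's x axis
- rear_edge (a point): middle of the cover's rear edge face (45 mm behind its centre, half-way up), away from the board: upright, 12 mm high, straight for 90 mm. Fingertips that press it toward the board with some 8 to 15 N and move up with it raise it by friction, its leading edge staying at the board; leaning up past some 50 degrees, pushing on toward the board alone raises it, and a little past upright it falls over onto the board
- board: the wooden cleaning board, screwed down to the bench (it does not move): 180 mm along its x axis, 200 mm along its y axis, 18 mm thick, origin at the centre of its underside on the bench top. Its x axis points from its near edge (the side that faces the cover) to its fence: a wooden strip along the far edge, 18 mm wide, 12 mm high above the board's top, its face at x = +72 mm
- near_edge (a point): middle of the board's upper near edge, at x = -90 mm and z = 18 mm of the board: the cover tips up against this edge and falls over it
- fence_face (a point): middle of the foot of the fence's face, at x = +72 mm on the board's top (z = 18 mm): the cover's leading edge ends up against this face, its centre then 45 mm before it and 24 mm above the bench
- brass_brush: brass wire brush with a wooden handle, about 133 mm long and 35 mm high, lying loose on the bench to the right of the work, not to be moved; origin under its middle
- masking_tape: roll of masking tape, 80 mm across, 24 mm high, lying loose on the bench beyond the cover, not to be moved; origin under its centre
- flange_bolt_3: flange bolt, 36 mm long, 15 mm high, loose on the bench beyond the cover, not to be moved; origin under its middle
- flange_bolt_5: flange bolt, 38 mm long, 15 mm high, loose on the bench beyond the cover, not to be moved; origin under its middle
- vice: the big bench vice, fixed, an obstacle to the right of the work: from its origin it reaches 290 mm toward the robot, 300 mm away from it, 120 mm to the left and 135 mm to the right, and up to 0.27 m above the bench. Pass over or in front of it
- parts_chest: the steel drawer chest, fixed, an obstacle behind the board: 215 mm deep (x), 230 mm wide (y), 190 mm high, origin under its middle

How it is judged:
By the outcome, as a careful person would: the job done as asked, in the order asked, and still so for the second after the job is handed in, with the robot touching nothing.
It also fails if it takes over 67 s, if anything falls off the work surface, if the arm or the gripper's body presses on something with over 40 N, if the wrist force passes 120 N, or if a joint passes its speed limit or range.

## Working session

There is one attempt and no reset: what is moved stays moved. The work goes in short steps, Python scripts to look and compute and a tool call to move; the robot and the scene stay as the last step left them, time stands still between calls to the robot, and variables do not carry over. Pictures are saved under pics/ and viewed, about 8 in all and at most 12, crops included, and the job is handed in when it is done.

Besides the shell and the picture viewer there is one more tool, called after ">>>" as name(argument=value, ...) on one line, values as JSON. servo_tool: Moves the arm, as the interface text tells. Its arguments: {"type":"object","properties":{"deltas":{"type":"array","items":{"type":"array","items":{"type":"number"}}},"grip":{"type":"number"},"force":{"type":"number"}},"required":["deltas"]}

```bash
mkdir -p pics; ls; cat > h.py <<'E'
import numpy as np, cv2
from station import manip
from scipy.spatial.transform import Rotation as R
def cam(n):
    c=manip.camera_info(n); return np.array(c['K']),c['k1'],np.array(c['extrinsics'])
def to_world(n,uv,depth=None,z=None):
    K,k1,E=cam(n); uv=np.atleast_2d(np.asarray(uv,float))
    p=cv2.undistortPoints(uv.reshape(-1,1,2),K,np.array([k1,0,0,0.])).reshape(-1,2)
    d=np.c_[p[:,0],-p[:,1],-np.ones(len(p))]
    Rm,t=E[:3,:3],E[:3,3]; o=-Rm.T@t; dw=d@Rm
    s=np.asarray(depth,float) if z is None else (z-o[2])/dw[:,2]
    return o+dw*np.reshape(s,(-1,1))
def state():
    s=manip.observe()
    print('t',s['t'],'tcp',np.round(s['tcp_pos'],1),'q',np.round(s['eef_rot'],4),'F',np.round(s['contact_force'],1),'gap',s['finger_gap'])
    return s
E
python3 - <<'E'
from h import *
state()
w,x,y,z=manip.observe()['eef_rot'];print(R.from_quat([x,y,z,w]).as_matrix().round(3))
for n in('scene','top'):
    i,d=manip.snapshot(n);cv2.imwrite(f'pics/{n}0.png',i);np.save(f'{n}0.npy',d)
    print(n,cam(n))
E
```

```text
pics
t 0.0 tcp [285.7 582.9 191.5] q [-3.000e-04  2.259e-01  9.742e-01 -1.300e-03] F [-0.7 -0.5  1. ] gap 0.9957328055747389
[[-0.898  0.44  -0.001]
 [ 0.44   0.898 -0.002]
 [-0.    -0.003 -1.   ]]
scene (array([[440.71747905,   0.        , 323.71992022],
       [  0.        , 440.71747905, 239.36361515],
       [  0.        ,   0.        ,   1.        ]]), -0.029062894718133482, array([[ 1.61452630e-01, -9.86876073e-01,  2.94360808e-03,
        -9.98818593e+01],
       [ 6.78358400e-01,  1.13144612e-01,  7.25967064e-01,
        -4.05122444e+02],
       [-7.16772579e-01, -1.15212470e-01,  6.87723169e-01,
        -4.53536385e+02],
       [ 0.00000000e+00,  0.00000000e+00,  0.00000000e+00,
         1.00000000e+00]]))
top (array([[607.08166299,   0.        , 330.00169845],
       [  0.        , 607.08166299, 244.49332146],
       [  0.        ,   0.        ,   1.        ]]), -0.13827310799497214, array([[-2.88258840e-02, -9.99444998e-01, -1.66962230e-02,
         2.88938758e+01],
       [ 9.92146886e-01, -3.06412169e-02,  1.21266947e-01,
        -5.89596876e+02],
       [-1.21711236e-01, -1.30694788e-02,  9.92479503e-01,
        -1.25585286e+03],
       [ 0.00000000e+00,  0.00000000e+00,  0.00000000e+00,
         1.00000000e+00]]))
```

View pics/scene0.png

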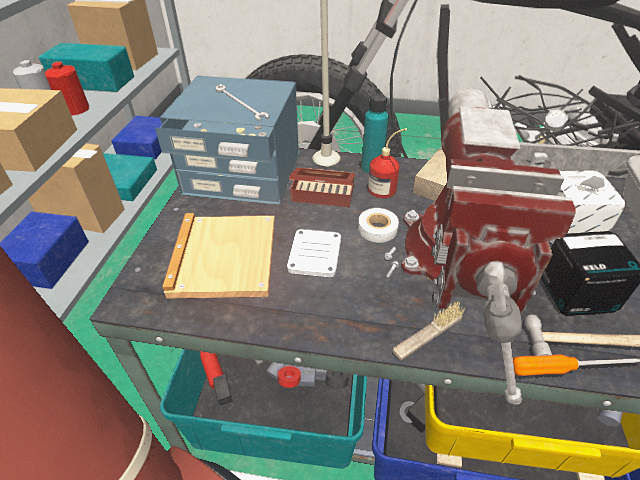

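View pics/top0.png

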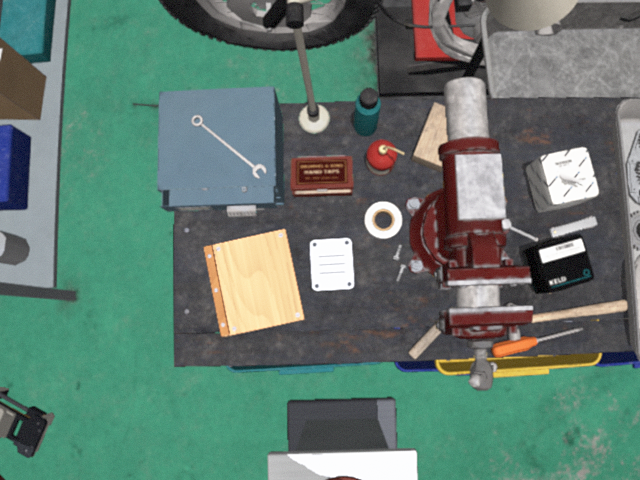

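The top view shows the board at (255,283) with its fence on the left at (217,290). The cover is at (332,264), the tape at (383,220), and the bolts at (398,254) and (401,272). The push therefore goes left, toward +y. Next I'll measure these.

```bash
cat > meas.py <<'E'
from h import *
def rect(mask,z,n='top',roi=None):
    if roi: m=np.zeros_like(mask);x0,y0,x1,y1=roi;m[y0:y1,x0:x1]=mask[y0:y1,x0:x1];mask=m
    c=max(cv2.findContours(mask,cv2.RETR_EXTERNAL,cv2.CHAIN_APPROX_NONE)[0],key=cv2.contourArea)
    P=to_world(n,c.reshape(-1,2),z=z)[:,:2].astype(np.float32)
    r=cv2.minAreaRect(P); return r,cv2.boxPoints(r),P
E
python3 - <<'E'
from meas import *
i=cv2.imread('pics/top0.png');d=np.load('top0.npy')
hsv=cv2.cvtColor(i,cv2.COLOR_BGR2HSV)
wood=cv2.inRange(hsv,(5,60,100),(30,255,255)); wood=cv2.morphologyEx(wood,cv2.MORPH_CLOSE,np.ones((5,5)))
white=cv2.inRange(hsv,(0,0,190),(180,60,255))
for nm,m,z,roi in(('board+fence',wood,18,(195,220,310,345)),('cover',white,12,(305,232,360,295)),('tape',white,24,(362,198,406,242))):
    r,b,P=rect(m,z,roi=roi);print(nm,np.round(r[0],1),np.round(r[1],1),r[2],b.round(1).tolist())
# light board only
lw=cv2.inRange(hsv,(15,40,150),(30,160,255));r,b,P=rect(lw,18,roi=(195,220,310,345));print('light',np.round(r[0],1),np.round(r[1],1),r[2],b.round(1).tolist())
uv=[(332,264),(260,283),(217,290),(398,254),(401,272),(383,205),(425,340),(215,148),(415,230)]
print(np.c_[uv,to_world('top',uv,depth=[d[v,u] for u,v in uv]).round(1)])
h,w=d.shape
cv2.imwrite('pics/crop0.png',cv2.resize(i[195:345,190:420],None,fx=3.4,fy=3.4,interpolation=cv2.INTER_CUBIC))
E
```

```text
board+fence [515.3 179.6] [204.  186.6] 10.665633201599121 [[397.8999938964844, 252.39999389648438], [432.3999938964844, 69.0999984741211], [632.7999877929688, 106.80000305175781], [598.2999877929688, 290.1000061035156]]
cover [551.    9.7] [110.4  91.5] 1.5571045875549316 [[494.6000061035156, 53.900001525878906], [497.1000061035156, -37.599998474121094], [607.5, -34.599998474121094], [605.0, 56.900001525878906]]
tape [ 641.6 -104.5] [77.9 78.8] 87.91173553466797 [[600.7999877929688, -142.0], [679.5, -144.89999389648438], [682.4000244140625, -67.0999984741211], [603.5999755859375, -64.19999694824219]]
light [517.1 170.3] [201.  164.2] 10.269401550292969 [[403.6000061035156, 233.1999969482422], [432.8999938964844, 71.5999984741211], [630.5999755859375, 107.4000015258789], [601.2999877929688, 269.0]]
[[ 332.   264.   551.1    8.6    6.3]
 [ 260.   283.   513.9  164.9   14.4]
 [ 217.   290.   500.5  255.6   30. ]
 [ 398.   254.   568.4 -135.4    7.1]
 [ 401.   272.   529.1 -140.4    6. ]
 [ 383.   205.   673.6 -105.5   27.5]
 [ 425.   340.   381.3 -185.7    9.8]
 [ 215.   148.   766.4  226.3  188.8]
 [ 415.   230.   617.5 -172.7   23.6]]
```

View pics/crop0.png

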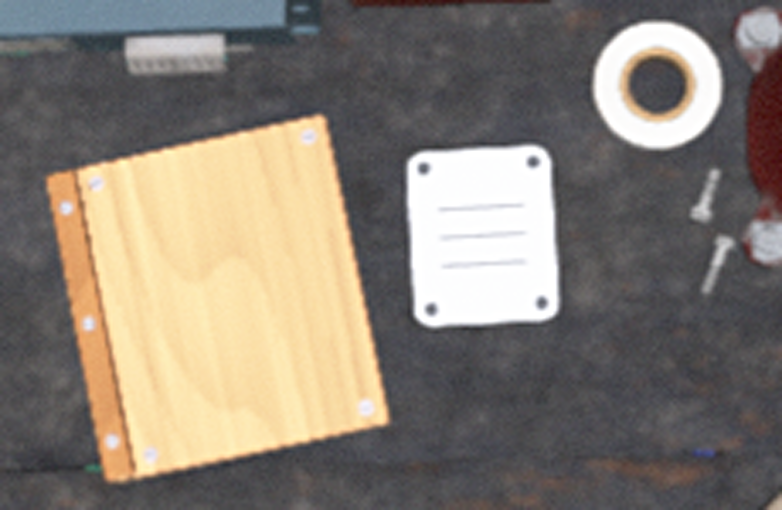

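>>> servo_tool(deltas=[[-31, -27, 0, 0.058], [-62, -54, 0, 0.117], [-94, -81, 0, 0.175], [-126, -109, 0, 0.234], [-158, -136, 0, 0.292], [-190, -163, 0, 0.351], [-221, -190, 0, 0.41], [-253, -217, 0, 0.468]], grip=45, force=20)

```text
t: 0.77
tcp_pos: [417.4, 276.3, 192.5]
eef_rot: [-0.0, 0.447, 0.895, -0.0]
contact_force: [2.1, -0.1, 0.3]
finger_gap: 0.502
```

```bash
cat > goto.py <<'E'
from h import *
import sys
XB=np.array([-np.sin(np.radians(10.3)),np.cos(np.radians(10.3)),0]);YB=np.array([-XB[1],XB[0],0]);M=np.array([531.7,89.5,18])
def report():
    s=state();w,x,y,z=s['eef_rot'];Rm=R.from_quat([x,y,z,w]).as_matrix();p=np.array(s['tcp_pos'])
    yaw=np.degrees(np.arctan2(Rm[1,0],Rm[0,0]))
    print('board u,v,z',((p-M)@XB).round(1),((p-M)@YB).round(1),p[2].round(1),'toolx yaw',yaw.round(2),'turn needed',np.radians(yaw-100.3).round(3),'Fu,Fv',np.dot(s['contact_force'],XB).round(1),np.dot(s['contact_force'],YB).round(1))
    return p,Rm
if __name__=='__main__':
    p,Rm=report()
    if len(sys.argv)>3:
        u,v,z=map(float,sys.argv[1:4]);T=M+u*XB+v*YB;T[2]=z
        print('tool delta',(Rm.T@(T-p)).round(1),'dist',np.linalg.norm(T-p).round(1),'worldT',T.round(1))
E
python3 goto.py -165 -4.7 150
```

```text
t 0.7667 tcp [417.4 276.3 192.5] q [-2.000e-04  4.468e-01  8.946e-01 -3.000e-04] F [ 2.1 -0.1  0.3] gap 0.5022804236212128
board u,v,z 204.3 79.1 192.5 toolx yaw 126.93 turn needed 0.465 Fu,Fv -0.5 -2.0
tool delta [-367.7  -90.6   42.5] dist 381.0 worldT [565.8 -72.  150. ]
```

>>> servo_tool(deltas=[[-40, -10, 0, 0.058], [-80, -20, 0, 0.117], [-120, -30, 0, 0.175], [-160, -40, 0, 0.234], [-200, -50, 0, 0.292], [-240, -60, 5, 0.351], [-280, -70, 15, 0.41], [-318, -79, 30, 0.465]])

```text
t: 1.43
tcp_pos: [546.9, -24.4, 163.6]
eef_rot: [0.001, 0.641, 0.767, 0.001]
contact_force: [-0.2, -0.7, 0.1]
finger_gap: 0.482
```

```bash
python3 goto.py -165 -4.7 6
```

```text
t 1.4333 tcp [546.9 -24.4 163.6] q [0.0011 0.6411 0.7674 0.0008] F [-0.2 -0.7  0.1] gap 0.4824875154770114
board u,v,z -114.8 5.4 163.6 toolx yaw 100.24 turn needed -0.001 Fu,Fv -0.6 0.3
tool delta [-50.1   9.8 157.6] dist 165.7 worldT [565.8 -72.    6. ]
```

>>> servo_tool(deltas=[[-20, 4, 10, 0], [-40, 8, 40, 0], [-50, 10, 75, 0], [-50, 10, 110, 0], [-50, 10, 135, 0], [-50, 10, 150, 0], [-50, 10, 157, 0], [-50, 10, 157, 0]])

```text
t: 2.1
tcp_pos: [563.0, -69.3, 4.1]
eef_rot: [-0.002, 0.64, 0.768, -0.001]
contact_force: [0.2, 0.3, 0.9]
finger_gap: 0.486
```

```bash
python3 goto.py -140 -4.7 5; python3 -c "
from h import *
i,d=manip.snapshot('top');cv2.imwrite('pics/top1.png',cv2.resize(i[185:345,190:420],None,fx=3.2,fy=3.2))"
```

```text
t 2.1 tcp [563.  -69.3   4.1] q [-0.0017  0.6399  0.7684 -0.0011] F [0.2 0.3 0.9] gap 0.48586986376990865
board u,v,z -161.8 -2.4 4.1 toolx yaw 100.43 turn needed 0.002 Fu,Fv 0.3 -0.3
tool delta [21.8  2.3 -0.9] dist 22.0 worldT [561.4 -47.4   5. ]
```

View pics/top1.png

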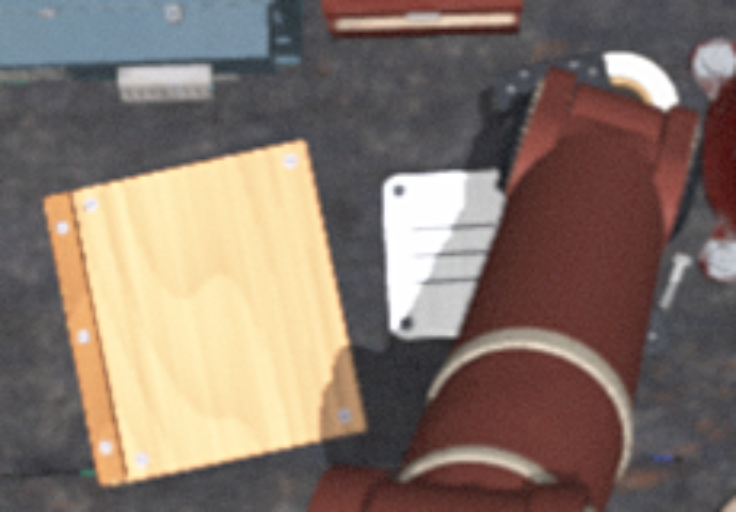

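>>> servo_tool(deltas=[[8, 0, 0, 0], [16, 1, 0, 0], [23, 2, 0, 0], [29, 2, 0, 0], [35, 2, 0, 0], [41, 2, 0, 0], [46, 2, 0, 0], [51, 2, 0, 0]])

```text
t: 2.82
tcp_pos: [557.1, -18.4, 6.1]
eef_rot: [0.0, 0.64, 0.769, -0.0]
contact_force: [0.3, 0.3, 0.6]
finger_gap: 0.488
```

>>> servo_tool(deltas=[[1.5, 0, 0, 0], [3, 0, 0, 0], [4.5, 0, 0, 0], [6, 0, 0, 0], [7, 0, 0, 0], [8, 0, 0, 0], [9, 0, 0, 0], [10, 0, 0, 0]])

```text
t: 3.48
tcp_pos: [555.4, -9.2, 6.0]
eef_rot: [0.0, 0.64, 0.768, -0.0]
contact_force: [-0.5, 0.7, 0.4]
finger_gap: 0.489
```

```bash
python3 goto.py -97 -4.7 5; python3 -c "
from h import *
i,d=manip.snapshot('scene');cv2.imwrite('pics/s1.png',cv2.resize(i[190:320,150:420],None,fx=2.9,fy=2.9))"
```

```text
t 3.4833 tcp [555.4  -9.2   6. ] q [ 0.000e+00  6.400e-01  7.684e-01 -1.000e-04] F [-0.5  0.7  0.4] gap 0.4886389106141756
board u,v,z -101.4 -5.7 6.0 toolx yaw 100.42 turn needed 0.002 Fu,Fv 0.8 0.4
tool delta [ 4.4 -1.   1. ] dist 4.6 worldT [553.7  -5.1   5. ]
```

View pics/s1.png

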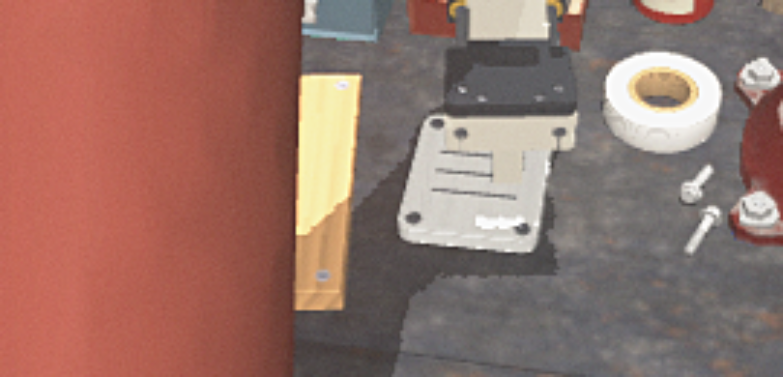

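```bash
python3 -c "
from goto import *
i,d=manip.snapshot('scene');cv2.imwrite('pics/s2.png',cv2.resize(i[200:290,270:370],None,fx=6,fy=6,interpolation=cv2.INTER_CUBIC))
for u,v in [(288,273),(302,231),(343,240),(337,275),(324,250),(324,246),(310,235),(345,235),(310,262)]:
  a=to_world('scene',(u,v),depth=[d[v,u]])[0];b=to_world('scene',(u,v),z=12)[0];print(u,v,a.round(0),b.round(0),'uv',((a-M)@XB).round(0),((a-M)@YB).round(0))
report()"
```

```text
288 273 [496.  47.   2.] [487.  44.  12.] uv -36.0 43.0
302 231 [601.  41.  13.] [602.  41.  12.] uv -60.0 -59.0
343 240 [473. -55. 123.] [590. -43.  12.] uv -131.0 83.0
337 275 [509. -43.  -1.] [497. -44.  12.] uv -126.0 46.0
324 250 [517. -17.  51.] [556. -11.  12.] uv -102.0 33.0
324 246 [517. -17.  62.] [567.  -9.  12.] uv -102.0 34.0
310 235 [466.  -3. 132.] [593.  23.  12.] uv -79.0 81.0
345 235 [476. -57. 132.] [605. -45.  12.] uv -134.0 81.0
310 262 [521.  10.  12.] [521.  10.  12.] uv -76.0 25.0
t 3.5833 tcp [555.4  -8.9   6. ] q [-1.000e-04  6.398e-01  7.685e-01  0.000e+00] F [-0.1 -0.7 -0.3] gap 0.4858233541129633
board u,v,z -101.1 -5.7 6.0 toolx yaw 100.45 turn needed 0.003 Fu,Fv -0.6 0.2
```

View pics/s2.png

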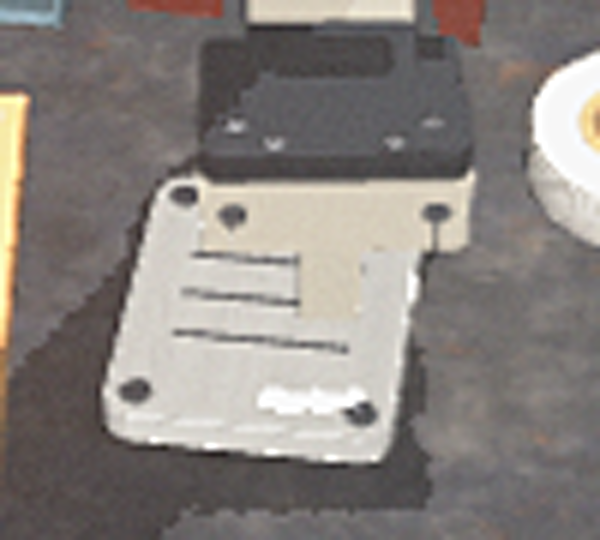

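The cover hasn't moved: its near-left corner is still at (288,273) in the scene image. The visible finger ends at about (324,253), which its depth puts at z≈45 mm, although the TCP reads 6 mm. So the tips passed over the cover. I'll back off and lower the tool while watching the force.

>>> servo_tool(deltas=[[-10, 0, 0, 0], [-20, 0, 0, 0], [-30, 0, 0, 0], [-40, 0, 0, 0], [-50, 0, 0, 0], [-60, 0, 0, 0], [-64, 0, 0, 0], [-64, 0, 0, 0]])

```text
t: 4.25
tcp_pos: [567.2, -74.3, 6.0]
eef_rot: [0.0, 0.641, 0.768, -0.0]
contact_force: [-0.7, 0.4, -1.4]
finger_gap: 0.485
```

```bash
python3 -c "
from goto import *
report()
i,d=manip.snapshot('scene');cv2.imwrite('pics/s3.png',cv2.resize(i[170:320,230:430],None,fx=4,fy=4,interpolation=cv2.INTER_CUBIC))
v,u=np.mgrid[150:330,230:430];v=v.ravel();u=u.ravel();W=to_world('scene',np.c_[u,v],depth=d[v,u])
p=np.array(manip.observe()['tcp_pos']);a=(W-p)@XB;b=(W-p)@YB
for lo in range(0,160,8):
  k=(abs(a)<60)&(abs(b)<110)&(W[:,2]>lo)&(W[:,2]<=lo+8)
  if k.sum(): print(lo,k.sum(),'u',a[k].min().round(),a[k].max().round(),'v',b[k].min().round(),b[k].max().round())
"
```

```text
t 4.25 tcp [567.2 -74.3   6. ] q [ 5.000e-04  6.410e-01  7.675e-01 -3.000e-04] F [-0.7  0.4 -1.4] gap 0.485188813079648
board u,v,z -167.5 -5.6 6.0 toolx yaw 100.27 turn needed -0.001 Fu,Fv 0.5 0.7
0 2623 u -60.0 60.0 v -110.0 110.0
8 531 u -60.0 60.0 v -53.0 60.0
16 2 u -59.0 -56.0 v 14.0 14.0
40 24 u -12.0 6.0 v 35.0 39.0
48 35 u -12.0 6.0 v 29.0 40.0
56 31 u -11.0 6.0 v 27.0 41.0
64 32 u -12.0 6.0 v 37.0 40.0
72 1 u -4.0 -4.0 v 42.0 42.0
112 53 u -38.0 32.0 v -78.0 88.0
120 190 u -39.0 33.0 v -79.0 89.0
128 282 u -38.0 33.0 v -79.0 89.0
136 316 u -39.0 33.0 v -80.0 94.0
144 179 u -38.0 33.0 v -85.0 95.0
152 664 u -38.0 33.0 v -92.0 96.0
```

View pics/s3.png

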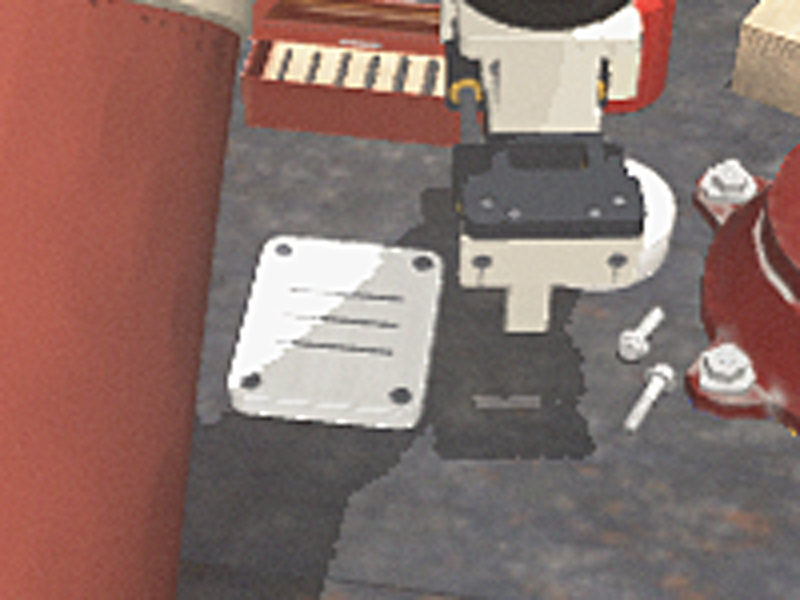

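The finger hangs at (525,330) in the crop, and its tips measure about z=40. I'll lower it in steps.

>>> servo_tool(deltas=[[0, 0, 4, 0], [0, 0, 8, 0], [0, 0, 12, 0], [0, 0, 15, 0], [0, 0, 18, 0], [0, 0, 21, 0], [0, 0, 23, 0], [0, 0, 24, 0]])

```text
t: 4.97
tcp_pos: [566.8, -72.0, -18.5]
eef_rot: [-0.0, 0.64, 0.768, -0.0]
contact_force: [0.3, 0.3, -0.2]
finger_gap: 0.486
```

```bash
cat > tip.py <<'E'
from goto import *
report()
i,d=manip.snapshot('scene')
v,u=np.mgrid[150:330,230:430];v=v.ravel();u=u.ravel();W=to_world('scene',np.c_[u,v],depth=d[v,u])
p=np.array(manip.observe()['tcp_pos']);a=(W-p)@XB;b=(W-p)@YB
k=(abs(a)<20)&(b>25)&(b<50)
print(np.histogram(W[k,2],bins=range(-4,80,4)))
E
python3 tip.py
```

```text
t 4.9667 tcp [566.8 -72.  -18.5] q [-2.000e-04  6.399e-01  7.685e-01 -2.000e-04] F [ 0.3  0.3 -0.2] gap 0.48569579554697095
board u,v,z -165.2 -5.7 -18.5 toolx yaw 100.43 turn needed 0.002 Fu,Fv 0.3 -0.3
(array([ 50, 157,   2,   0,   0,   7,  17,  15,  18,  13,  17,  16,   7,
         0,   0,   0,   0,   0,   0,   0]), array([-4,  0,  4,  8, 12, 16, 20, 24, 28, 32, 36, 40, 44, 48, 52, 56, 60,
       64, 68, 72, 76]))
```

>>> servo_tool(deltas=[[0, 0, 2, 0], [0, 0, 4, 0], [0, 0, 6, 0], [0, 0, 8, 0], [0, 0, 9, 0], [0, 0, 10, 0], [0, 0, 11, 0], [0, 0, 11, 0]])

```text
t: 5.68
tcp_pos: [567.1, -72.1, -25.7]
eef_rot: [-0.0, 0.64, 0.768, 0.001]
contact_force: [-4.8, 1.7, 22.3]
finger_gap: 0.489
```

```bash
python3 tip.py
```

```text
t 5.6833 tcp [567.1 -72.1 -25.7] q [-1.000e-04  6.400e-01  7.684e-01  6.000e-04] F [-4.8  1.7 22.3] gap 0.488616316677879
board u,v,z -165.3 -5.9 -25.7 toolx yaw 100.42 turn needed 0.002 Fu,Fv 2.5 4.4
(array([ 55, 141,   1,   4,  14,  19,  17,  14,  14,  17,   8,   0,   0,
         0,   0,   0,   0,   0,   0,   0]), array([-4,  0,  4,  8, 12, 16, 20, 24, 28, 32, 36, 40, 44, 48, 52, 56, 60,
       64, 68, 72, 76]))
```

```bash
python3 -c "
from goto import *
s=manip.observe();print(s['contact_force'],s['moment'],s['joint_torque'])
i,d=manip.snapshot('scene');cv2.imwrite('pics/s4.png',cv2.resize(i[190:310,300:420],None,fx=5,fy=5,interpolation=cv2.INTER_CUBIC))"
```

```text
[-5.25636577  0.84431119 22.05470941] [0.18494626 1.37356608 0.02442674] [ 3.21052289e-01 -3.37564766e+01  2.16787040e+00 -8.48942846e+00
 -1.70363411e-01 -1.72530871e+00 -1.03129225e-02]
```

View pics/s4.png

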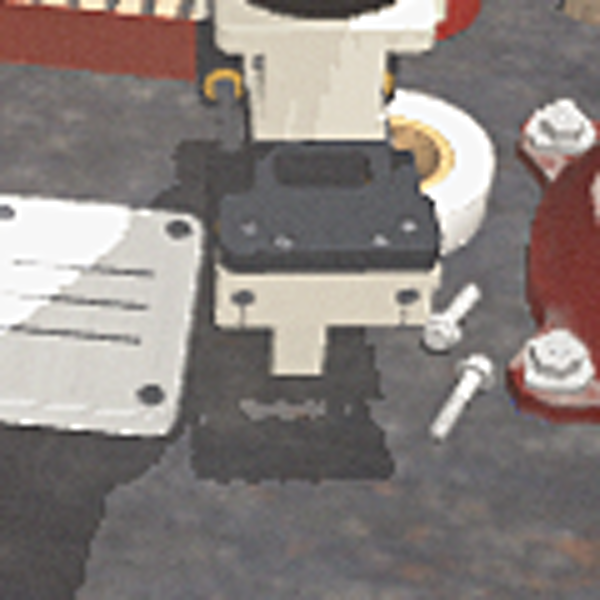

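```bash
python3 -c "
from goto import *
i,d=manip.snapshot('scene')
for v in range(254,280): 
  o=[]
  for u in (356,360,364):
    a=to_world('scene',(u,v),depth=[d[v,u]])[0]; o.append(a.round(0).tolist())
  print(v,o,i[v,360])
print(manip.observe()['q'])
"
```

```text
254 [[478.0, -77.0, 90.0], [482.0, -83.0, 88.0], [483.0, -89.0, 87.0]] [191 208 215]
255 [[528.0, -74.0, 38.0], [528.0, -81.0, 38.0], [530.0, -88.0, 38.0]] [182 203 208]
256 [[528.0, -74.0, 35.0], [529.0, -81.0, 34.0], [531.0, -88.0, 35.0]] [189 205 212]
257 [[528.0, -74.0, 32.0], [531.0, -81.0, 30.0], [532.0, -89.0, 30.0]] [188 203 212]
258 [[528.0, -74.0, 29.0], [529.0, -82.0, 30.0], [532.0, -89.0, 28.0]] [188 202 209]
259 [[528.0, -75.0, 27.0], [530.0, -82.0, 26.0], [531.0, -89.0, 26.0]] [187 206 212]
260 [[528.0, -75.0, 24.0], [530.0, -82.0, 23.0], [531.0, -89.0, 24.0]] [184 202 210]
261 [[529.0, -75.0, 21.0], [530.0, -82.0, 20.0], [533.0, -89.0, 19.0]] [188 207 213]
262 [[529.0, -75.0, 18.0], [532.0, -82.0, 16.0], [531.0, -89.0, 18.0]] [185 202 211]
263 [[529.0, -75.0, 15.0], [532.0, -82.0, 14.0], [546.0, -89.0, -0.0]] [189 205 215]
264 [[531.0, -75.0, 10.0], [531.0, -82.0, 12.0], [542.0, -89.0, 1.0]] [189 210 216]
265 [[538.0, -75.0, 0.0], [539.0, -82.0, 1.0], [540.0, -90.0, 1.0]] [78 76 80]
266 [[533.0, -75.0, 3.0], [537.0, -83.0, 0.0], [536.0, -90.0, 3.0]] [87 87 92]
267 [[53
[... 426 characters left out ...]
0, -84.0, 1.0], [523.0, -91.0, 0.0]] [112 118 132]
273 [[517.0, -77.0, 1.0], [519.0, -84.0, 1.0], [521.0, -92.0, -0.0]] [69 80 88]
274 [[516.0, -77.0, 0.0], [519.0, -85.0, -2.0], [517.0, -92.0, 2.0]] [83 83 86]
275 [[513.0, -78.0, -0.0], [515.0, -85.0, -0.0], [516.0, -92.0, -0.0]] [82 84 86]
276 [[511.0, -78.0, 0.0], [512.0, -85.0, -0.0], [512.0, -92.0, 2.0]] [78 75 82]
277 [[509.0, -78.0, -1.0], [508.0, -85.0, 2.0], [512.0, -93.0, -1.0]] [82 80 80]
278 [[506.0, -78.0, -0.0], [507.0, -86.0, -0.0], [508.0, -93.0, 0.0]] [82 78 82]
279 [[502.0, -79.0, 2.0], [505.0, -86.0, -0.0], [505.0, -93.0, 1.0]] [76 76 78]
[-0.03304306  0.79675152  0.19545079  1.84968205 -0.28465888  0.5217406
  0.5347141 ]
```

The visible finger ends 10 mm above the bench while the contact force reads 22 N. So the inner tips, hidden behind it, are touching, and the bench corresponds to a TCP reading of about -25.5. I'll raise the tips by about 3 mm and push.

>>> servo_tool(deltas=[[0, 0, -3, 0], [0, 0, -6, 0], [5, 0, -7, 0], [10, 0, -7, 0], [15, 0, -7, 0], [20, 0, -7, 0], [25, 0, -7, 0], [30, 0, -7, 0]])

```text
t: 6.5
tcp_pos: [561.5, -42.1, -22.3]
eef_rot: [0.0, 0.64, 0.769, -0.0]
contact_force: [0.1, -1.2, 0.2]
finger_gap: 0.48
```

>>> servo_tool(deltas=[[4, 0, 0, 0], [8, 0, 0, 0], [12, 0, 0, 0], [16, 0, 0, 0], [19, 0, 0, 0], [22, 0, 0, 0], [24, 0, 0, 0], [25, 0, 0, 0]])

```text
t: 7.17
tcp_pos: [556.9, -17.7, -22.0]
eef_rot: [-0.0, 0.64, 0.769, -0.0]
contact_force: [0.3, -1.6, -0.6]
finger_gap: 0.484
```

```bash
python3 -c "
from goto import *
report()
from meas import rect
i,d=manip.snapshot('scene');cv2.imwrite('pics/s5.png',cv2.resize(i[190:310,240:390],None,fx=5,fy=5,interpolation=cv2.INTER_CUBIC))"
```

```text
t 7.1667 tcp [556.9 -17.7 -22. ] q [-1.000e-04  6.398e-01  7.686e-01 -1.000e-04] F [ 0.3 -1.6 -0.6] gap 0.48400463263269994
board u,v,z -109.9 -5.6 -22.0 toolx yaw 100.45 turn needed 0.003 Fu,Fv -1.6 0.0
```

View pics/s5.png

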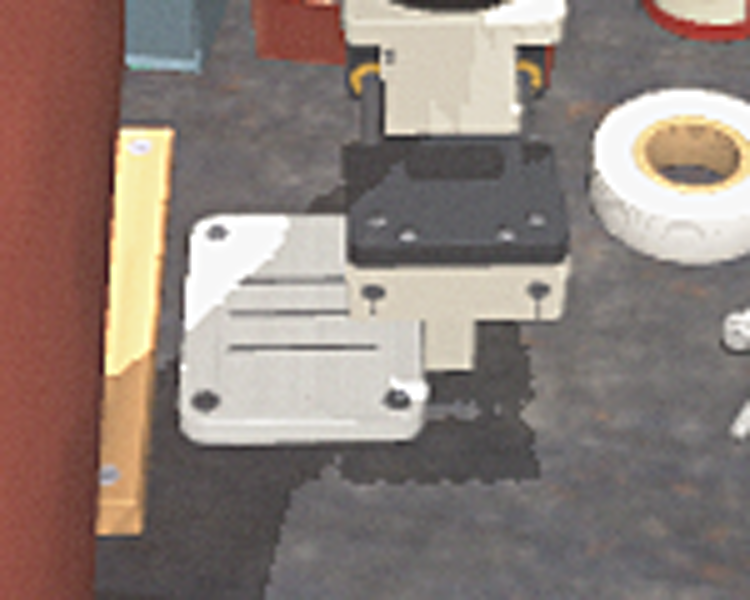

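The cover is now moving: it has turned square to the fingers, and its left edge at (185,330) is about 10 mm from the board. I'll push on until it seats.

>>> servo_tool(deltas=[[2, 0, 0, 0], [4, 0, 0, 0], [6, 0, 0, 0], [7, 0, 0, 0], [8, 0, 0, 0], [9, 0, 0, 0], [10, 0, 0, 0], [11, 0, 0, 0]])

```text
t: 7.88
tcp_pos: [555.2, -7.3, -22.0]
eef_rot: [0.0, 0.64, 0.768, -0.0]
contact_force: [0.9, -3.0, -0.7]
finger_gap: 0.486
```

```bash
python3 goto.py
```

```text
t 7.8833 tcp [555.2  -7.3 -22. ] q [ 2.000e-04  6.399e-01  7.684e-01 -0.000e+00] F [ 0.9 -3.  -0.7] gap 0.48611535884086965
board u,v,z -99.4 -5.8 -22.0 toolx yaw 100.43 turn needed 0.002 Fu,Fv -3.1 -0.3
```

>>> servo_tool(deltas=[[1, 0, 0, 0], [1.5, 0, 0, 0], [2, 0, 0, 0], [2.5, 0, 0, 0], [3, 0, 0, 0], [3.5, 0, 0, 0], [4, 0, 0, 0], [4, 0, 0, 0]])

```text
t: 8.55
tcp_pos: [555.6, -7.2, -21.7]
eef_rot: [0.003, 0.641, 0.768, -0.001]
contact_force: [1.9, -7.9, -1.4]
finger_gap: 0.48
```

```bash
python3 goto.py
```

```text
t 8.55 tcp [555.6  -7.2 -21.7] q [ 0.0027  0.6405  0.7679 -0.0009] F [ 1.9 -7.9 -1.4] gap 0.47986310867001886
board u,v,z -99.4 -6.2 -21.7 toolx yaw 100.34 turn needed 0.001 Fu,Fv -8.1 -0.5
```

Seated, with about 8 N. I'll back off briefly, lower the tips close to the bench so they grip the lower rear corner, and press again.

>>> servo_tool(deltas=[[-4, 0, 0, 0], [-7, 0, 1, 0], [-7, 0, 2.8, 0], [-7, 0, 2.8, 0], [-4, 0, 2.8, 0], [-1, 0, 2.8, 0], [1, 0, 2.8, 0], [2, 0, 2.8, 0]])

```text
t: 9.22
tcp_pos: [554.8, -7.4, -24.5]
eef_rot: [0.004, 0.64, 0.768, -0.002]
contact_force: [0.1, -11.0, -0.9]
finger_gap: 0.485
```

```bash
python3 goto.py
```

```text
t 9.2167 tcp [554.8  -7.4 -24.5] q [ 0.0037  0.6404  0.7681 -0.0023] F [  0.1 -11.   -0.9] gap 0.48517143867641543
board u,v,z -99.4 -5.5 -24.5 toolx yaw 100.36 turn needed 0.001 Fu,Fv -10.9 1.9
```

>>> servo_tool(deltas=[[1, 0, -2, 0], [1, 0, -5, 0], [0.5, 0, -8, 0], [0.5, 0, -11, 0], [0.5, 0, -14, 0], [0.5, 0, -17, 0], [1, 0, -20, 0], [1.5, 0, -23, 0]])

```text
t: 9.88
tcp_pos: [554.7, -6.4, -1.2]
eef_rot: [0.004, 0.641, 0.767, -0.002]
contact_force: [-0.1, -9.5, 1.8]
finger_gap: 0.486
```

```bash
python3 goto.py; python3 -c "
from h import *
i,d=manip.snapshot('scene');cv2.imwrite('pics/s6.png',cv2.resize(i[190:310,240:390],None,fx=5,fy=5,interpolation=cv2.INTER_CUBIC))"
```

```text
t 9.8833 tcp [554.7  -6.4  -1.2] q [ 0.0038  0.641   0.7675 -0.0023] F [-0.1 -9.5  1.8] gap 0.48620674479388687
board u,v,z -98.4 -5.5 -1.2 toolx yaw 100.26 turn needed -0.001 Fu,Fv -9.3 1.8
```

View pics/s6.png

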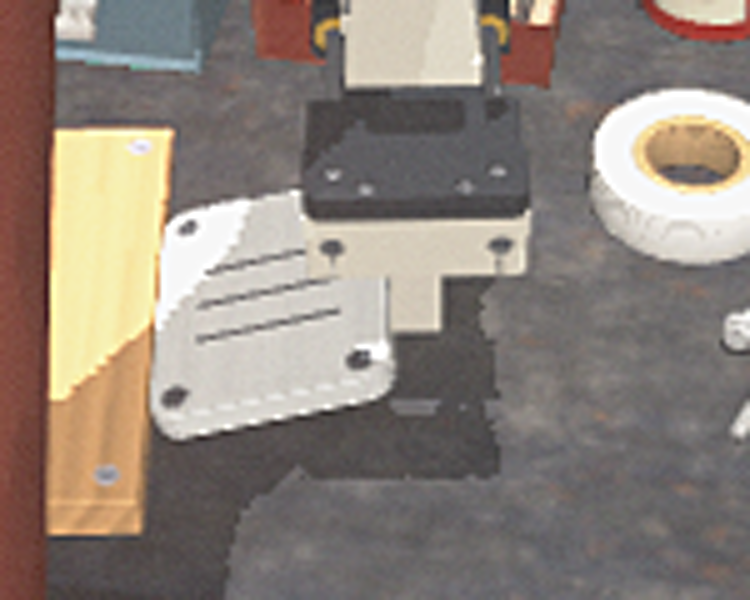

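The cover is tilting up with its leading edge against the board, at about 9 N. I'll continue along the arc.

>>> servo_tool(deltas=[[1, 0, -3, 0], [2, 0, -7, 0], [3, 0, -11, 0], [4.5, 0, -15, 0], [6, 0, -19, 0], [8, 0, -23, 0], [9.5, 0, -26, 0], [11, 0, -29, 0]])

```text
t: 10.6
tcp_pos: [552.9, 5.0, 28.5]
eef_rot: [0.004, 0.641, 0.767, -0.002]
contact_force: [0.3, -8.1, 4.5]
finger_gap: 0.482
```

```bash
python3 goto.py; cat > rear.py <<'E'
# height/tilt of cover from the scene depth, near-x side of it
from goto import *
i,d=manip.snapshot('scene');hsv=cv2.cvtColor(i,cv2.COLOR_BGR2HSV)
v,u=np.mgrid[180:300,230:380];v=v.ravel();u=u.ravel();W=to_world('scene',np.c_[u,v],depth=d[v,u])
a=(W-M)@XB;b=(W-M)@YB
k=(a>-115)&(a<110)&(b>10)&(b<52)&(hsv[v,u,1]<25)&(hsv[v,u,2]>120)
for lo in range(-112,110,8):
    m=k&(a>=lo)&(a<lo+8)
    if m.sum()>2: print(lo+4,m.sum(),'z',np.percentile(W[m,2],[5,50,95]).round(0))
E
python3 rear.py
```

```text
t 10.6 tcp [552.9   5.   28.5] q [ 0.0037  0.6412  0.7674 -0.0018] F [ 0.3 -8.1  4.5] gap 0.48214829618161353
board u,v,z -86.9 -5.8 28.5 toolx yaw 100.24 turn needed -0.001 Fu,Fv -8.0 1.1
-108 10 z [181. 185. 197.]
-100 7 z [182. 182. 198.]
-92 4 z [0. 1. 2.]
-84 18 z [-0. 53. 55.]
-76 84 z [54. 60. 69.]
-68 70 z [54. 58. 62.]
-60 69 z [49. 52. 56.]
-52 74 z [44. 47. 49.]
-44 71 z [37. 41. 44.]
-36 65 z [32. 35. 38.]
-28 65 z [26. 29. 33.]
-20 66 z [21. 24. 26.]
-12 59 z [15. 18. 21.]
-4 43 z [11. 13. 15.]
```

Tilt is about 36°, matching the model (a lift of 53 mm). I'll continue on the arc to about 59°.

>>> servo_tool(deltas=[[2, 0, -3, 0], [4, 0, -6, 0], [7, 0, -9.5, 0], [10, 0, -13, 0], [13, 0, -16, 0], [16, 0, -19, 0], [19.5, 0, -21.5, 0], [23, 0, -24, 0]])

```text
t: 11.32
tcp_pos: [548.9, 30.1, 52.9]
eef_rot: [0.003, 0.641, 0.768, -0.0]
contact_force: [0.2, -5.0, 7.3]
finger_gap: 0.481
```

```bash
python3 goto.py; python3 rear.py
```

```text
t 11.3167 tcp [548.9  30.1  52.9] q [ 2.700e-03  6.409e-01  7.676e-01 -5.000e-04] F [ 0.2 -5.   7.3] gap 0.4805814795408835
board u,v,z -61.5 -6.3 52.9 toolx yaw 100.28 turn needed -0.0 Fu,Fv -5.0 0.7
-100 7 z [0. 1. 2.]
-92 9 z [-1.  0.  1.]
-60 4 z [-1. -0.  0.]
-52 87 z [76. 81. 96.]
-44 69 z [72. 80. 84.]
-36 67 z [43. 65. 72.]
-28 65 z [45. 52. 58.]
-20 63 z [ 5. 37. 44.]
-12 55 z [19. 24. 31.]
-4 29 z [ 8. 13. 17.]
```

Tilt is about 60°, with the force directed along the plate, so it's holding. I'll continue to about 81°.

>>> servo_tool(deltas=[[3, 0, -2, 0], [6.5, 0, -3.5, 0], [10, 0, -5, 0], [13, 0, -6.5, 0], [17, 0, -8, 0], [21, 0, -9, 0], [25.5, 0, -10, 0], [30, 0, -11, 0]])

```text
t: 12.03
tcp_pos: [542.9, 63.2, 63.8]
eef_rot: [0.001, 0.64, 0.768, 0.001]
contact_force: [-0.3, -1.2, 5.4]
finger_gap: 0.484
```

```bash
python3 goto.py; python3 rear.py
```

```text
t 12.0333 tcp [542.9  63.2  63.8] q [0.0008 0.6402 0.7682 0.0008] F [-0.3 -1.2  5.4] gap 0.4841291200542535
board u,v,z -27.9 -6.3 63.8 toolx yaw 100.39 turn needed 0.002 Fu,Fv -1.1 0.5
-100 5 z [0. 1. 3.]
-92 12 z [-1.  0.  2.]
-84 15 z [-1.  1.  2.]
-76 18 z [-1.  0.  2.]
-20 85 z [ 66.  90. 110.]
-12 57 z [-0. 89. 92.]
-4 4 z [ 6. 13. 26.]
```

>>> servo_tool(deltas=[[4, 0, 0, 0], [8, 0, -0.5, 0], [12, 0, -0.5, 0], [16, 0, -0.5, 0], [21, 0, -0.5, 0], [26, 0, 0, 0], [31, 0, 0.5, 0], [36, 0, 1, 0]])

```text
t: 12.75
tcp_pos: [535.8, 100.2, 61.9]
eef_rot: [-0.0, 0.64, 0.769, 0.001]
contact_force: [-0.1, -0.6, 0.1]
finger_gap: 0.485
```

```bash
python3 goto.py; python3 rear.py
```

```text
t 12.75 tcp [535.8 100.2  61.9] q [-1.000e-04  6.395e-01  7.688e-01  1.000e-03] F [-0.1 -0.6  0.1] gap 0.4853071604800715
board u,v,z 9.8 -6.0 61.9 toolx yaw 100.49 turn needed 0.003 Fu,Fv -0.6 0.2
-100 8 z [0. 1. 1.]
-92 15 z [-1.  0.  2.]
-84 23 z [-1.  0.  2.]
-76 21 z [-0.  1.  2.]
-52 5 z [-1.  0.  1.]
-36 9 z [-1.  1.  2.]
-20 48 z [ 0.  9. 15.]
-12 60 z [ 8. 12. 30.]
-4 72 z [16. 32. 48.]
4 84 z [34. 49. 72.]
12 85 z [58. 80. 88.]
20 78 z [81. 85. 91.]
```

Now past upright and falling. I'll raise the tool clear and let it settle.

>>> servo_tool(deltas=[[0, 0, -6, 0], [-3, 0, -14, 0], [-10, 0, -22, 0], [-20, 0, -30, 0], [-30, 0, -36, 0], [-42, 0, -40, 0], [-54, 0, -42, 0], [-66, 0, -42, 0]])

```text
t: 13.47
tcp_pos: [548.1, 31.5, 103.8]
eef_rot: [0.001, 0.64, 0.768, 0.0]
contact_force: [0.8, -0.8, 0.3]
finger_gap: 0.486
```

>>> servo_tool(deltas=[[-8, 0, 0, 0], [-16, 0, 0, 0], [-24, 0, 0, 0], [-32, 0, 0, 0], [-40, 0, 0, 0], [-48, 0, 0, 0], [-54, 0, 0, 0], [-54, 0, 0, 0]])

```text
t: 14.13
tcp_pos: [557.6, -21.6, 103.3]
eef_rot: [0.001, 0.641, 0.768, -0.0]
contact_force: [-0.8, -0.6, 0.1]
finger_gap: 0.488
```

```bash
python3 goto.py;  python3 rear.py; python3 -c "
from h import *
i,d=manip.snapshot('top');a=cv2.resize(i[215:345,190:360],None,fx=3,fy=3,interpolation=cv2.INTER_CUBIC)
i,d=manip.snapshot('scene');b=cv2.resize(i[190:320,170:270+50],None,fx=3,fy=3,interpolation=cv2.INTER_CUBIC)[:390]
cv2.imwrite('pics/f1.png',cv2.resize(np.hstack([a[:390],b]),None,fx=.83,fy=.83))"
```

```text
t 14.1333 tcp [557.6 -21.6 103.3] q [ 5.000e-04  6.408e-01  7.677e-01 -4.000e-04] F [-0.8 -0.6  0.1] gap 0.48768963399500487
board u,v,z -113.9 -5.6 103.3 toolx yaw 100.29 turn needed -0.0 Fu,Fv -0.4 0.9
-108 5 z [  0. 132. 146.]
-36 63 z [20. 30. 32.]
-28 63 z [21. 30. 32.]
-20 59 z [19. 23. 32.]
-12 61 z [21. 23. 30.]
-4 60 z [21. 25. 30.]
4 60 z [21. 23. 30.]
12 58 z [21. 23. 30.]
20 66 z [22. 25. 31.]
28 56 z [21. 23. 31.]
36 66 z [21. 23. 31.]
44 70 z [22. 29. 32.]
52 42 z [28. 30. 32.]
```

View pics/f1.png

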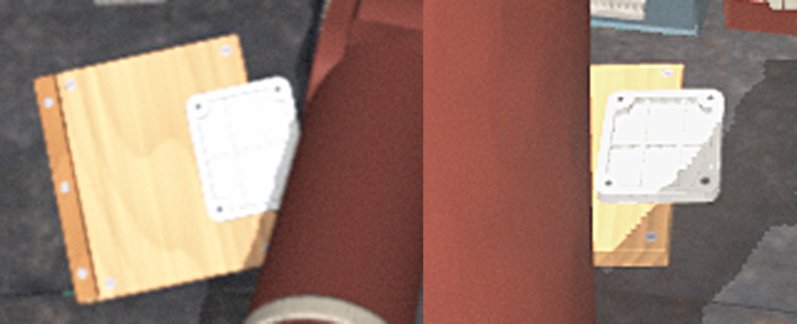

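The cover lies flat on the board, hollow ribbed side up, spanning u≈-37 to 55 and square to it. I'll lower behind its rear edge and push.

>>> servo_tool(deltas=[[5, 0, 0, 0], [12, 0, 15, 0], [25, 0, 35, 0], [35, 0, 55, 0], [42, 0, 75, 0], [46, 0, 92, 0], [48, 0, 102, 0], [48, 0, 107, 0]])

```text
t: 14.95
tcp_pos: [547.5, 29.3, -5.2]
eef_rot: [-0.001, 0.639, 0.769, -0.001]
contact_force: [0.4, 0.3, 0.2]
finger_gap: 0.483
```

>>> servo_tool(deltas=[[2, 0, 0, 0], [6, 0, 0, 0], [11, 0, 0, 0], [16, 0, 0, 0], [21, 0, 0, 0], [26, 0, 0, 0], [31, 0, 0, 0], [36, 0, 0, 0]])

```text
t: 15.62
tcp_pos: [542.4, 63.4, -3.5]
eef_rot: [0.0, 0.64, 0.768, 0.0]
contact_force: [0.2, -1.1, 1.0]
finger_gap: 0.485
```

```bash
python3 goto.py;  python3 rear.py
```

```text
t 15.6167 tcp [542.4  63.4  -3.5] q [4.000e-04 6.400e-01 7.684e-01 1.000e-04] F [ 0.2 -1.1  1. ] gap 0.485471969627788
board u,v,z -27.6 -5.8 -3.5 toolx yaw 100.42 turn needed 0.002 Fu,Fv -1.2 0.0
-92 14 z [-1.  0.  2.]
-84 22 z [-0.  1.  2.]
-76 18 z [-0.  1.  2.]
-68 6 z [  0. 196. 198.]
-60 30 z [196. 197. 198.]
-52 32 z [151. 196. 198.]
-44 12 z [150. 196. 198.]
-36 8 z [149. 173. 197.]
-28 4 z [196. 197. 197.]
-20 63 z [  3.  30. 196.]
-12 70 z [ 22.  30. 197.]
-4 71 z [ 21.  29. 196.]
4 65 z [ 21.  23. 193.]
12 64 z [21. 25. 30.]
20 60 z [21. 23. 31.]
28 60 z [21. 23. 31.]
36 65 z [21. 24. 31.]
44 54 z [21. 23. 31.]
52 69 z [21. 23. 32.]
60 66 z [21. 29. 31.]
68 42 z [29. 30. 32.]
```

>>> servo_tool(deltas=[[5, 0, 0, 0], [10, 0, 0, 0], [15, 0, 0, 0], [20, 0, 0, 0], [25, 0, 0, 0], [30, 0, 0, 0], [36, 0, 0, 0], [42, 0, 0, 0]])

```text
t: 16.33
tcp_pos: [534.4, 105.0, -3.9]
eef_rot: [-0.0, 0.64, 0.768, -0.0]
contact_force: [-0.1, -1.4, 1.1]
finger_gap: 0.483
```

>>> servo_tool(deltas=[[5, 0, 0, 0], [10, 0, 0, 0], [15, 0, 0, 0], [20, 0, 0, 0], [25, 0, 0, 0], [30, 0, 0, 0], [35, 0, 0, 0], [39, 0, 0, 0]])

```text
t: 17.0
tcp_pos: [527.2, 143.5, -3.9]
eef_rot: [-0.0, 0.64, 0.769, -0.0]
contact_force: [0.1, -1.1, -0.3]
finger_gap: 0.479
```

>>> servo_tool(deltas=[[2, 0, 0, 0], [4, 0, 0, 0], [6, 0, 0, 0], [8, 0, 0, 0], [9.5, 0, 0, 0], [11, 0, 0, 0], [12, 0, 0, 0], [12, 0, 0, 0]])

```text
t: 17.67
tcp_pos: [526.1, 152.2, -3.8]
eef_rot: [0.002, 0.64, 0.768, -0.001]
contact_force: [1.6, -5.2, -0.8]
finger_gap: 0.483
```

```bash
python3 goto.py
```

```text
t 17.6667 tcp [526.1 152.2  -3.8] q [ 1.500e-03  6.403e-01  7.681e-01 -7.000e-04] F [ 1.6 -5.2 -0.8] gap 0.4831000999243255
board u,v,z 62.6 -5.7 -3.8 toolx yaw 100.37 turn needed 0.001 Fu,Fv -5.4 -0.7
```

It stopped at u=62.6, exactly as predicted, with 5 N. I'll press slightly more to square it, then retreat and go up and away.

>>> servo_tool(deltas=[[1, 0, 0, 0], [2, 0, 0, 0], [3, 0, 0, 0], [3, 0, 0, 0], [3, 0, 0, 0], [0, 0, 0, 0], [-4, 0, 0, 0], [-8, 0, 0, 0]])

```text
t: 18.33
tcp_pos: [526.3, 147.8, -3.9]
eef_rot: [-0.001, 0.64, 0.769, 0.0]
contact_force: [0.8, -0.0, -0.3]
finger_gap: 0.485
```

>>> servo_tool(deltas=[[-6, 0, 0, 0], [-15, 0, 0, 0], [-25, 0, -5, 0], [-35, 0, -20, 0], [-45, 0, -40, 0], [-50, 0, -70, 0], [-60, 0, -105, 0], [-70, 0, -140, 0]])

```text
t: 19.0
tcp_pos: [538.8, 76.6, 137.6]
eef_rot: [-0.0, 0.64, 0.768, -0.001]
contact_force: [0.7, 0.3, 0.4]
finger_gap: 0.483
```

>>> servo_tool(deltas=[[-25, 0, -10, 0], [-60, 0, -20, 0], [-95, 0, -30, 0], [-130, 0, -40, 0], [-160, 0, -50, 0], [-180, 0, -50, 0], [-190, 0, -50, 0], [-190, 0, -50, 0]])

```text
t: 19.67
tcp_pos: [573.1, -112.8, 186.4]
eef_rot: [0.001, 0.642, 0.767, -0.001]
contact_force: [-0.4, -0.9, 0.6]
finger_gap: 0.484
```

```bash
python3 - <<'E'
from meas import *
from goto import *
report()
i,d=manip.snapshot('top');cv2.imwrite('pics/top9.png',i);hsv=cv2.cvtColor(i,cv2.COLOR_BGR2HSV)
white=cv2.inRange(hsv,(0,0,170),(180,45,255))
white=cv2.morphologyEx(white,cv2.MORPH_OPEN,np.ones((5,5)))
r,b,P=rect(white,30,roi=(195,220,310,345));c=np.r_[r[0],18]
print('cover',np.round(r,1) if 0 else r,'u,v',((c-M)@XB).round(1),((c-M)@YB).round(1),'box u',[((np.r_[q,18]-M)@XB).round(1) for q in b])
v,u=np.mgrid[225:345,195:310];v=v.ravel();u=u.ravel();W=to_world('top',np.c_[u,v],depth=d[v,u]);m=(white[v,u]>0)
A=(W-M)@XB
for lo in range(60,170,10):
    k=m&(A>=lo)&(A<lo+10);print(lo,k.sum(),np.percentile(W[k,2],[10,90]).round(0) if k.sum() else '')
old=cv2.imread('pics/top0.png')
a=np.hstack([cv2.resize(x[195:345,190:440],None,fx=1.59,fy=2.4*0+1.59) for x in (old,i)])
cv2.imwrite('pics/f2.png',np.vstack([cv2.resize(i[210:345,195:435],None,fx=3.3,fy=3.3,interpolation=cv2.INTER_CUBIC)]))
E
```

```text
t 19.6667 tcp [ 573.1 -112.8  186.4] q [ 5.000e-04  6.421e-01  7.666e-01 -7.000e-04] F [-0.4 -0.9  0.6] gap 0.4838123063592959
board u,v,z -206.5 -4.6 186.4 toolx yaw 100.11 turn needed -0.003 Fu,Fv -0.8 0.6
cover ((510.080078125, 204.8601531982422), (113.01492309570312, 91.53032684326172), 10.68362045288086) u,v 117.4 0.6 box u [np.float64(162.8), np.float64(71.2), np.float64(72.0), np.float64(163.5)]
60 0 
70 173 [26. 33.]
80 230 [20. 32.]
90 239 [19. 29.]
100 247 [20. 29.]
110 247 [19. 29.]
120 256 [19. 29.]
130 226 [20. 30.]
140 243 [19. 30.]
150 254 [21. 33.]
160 60 [28. 34.]
```

View pics/f2.png

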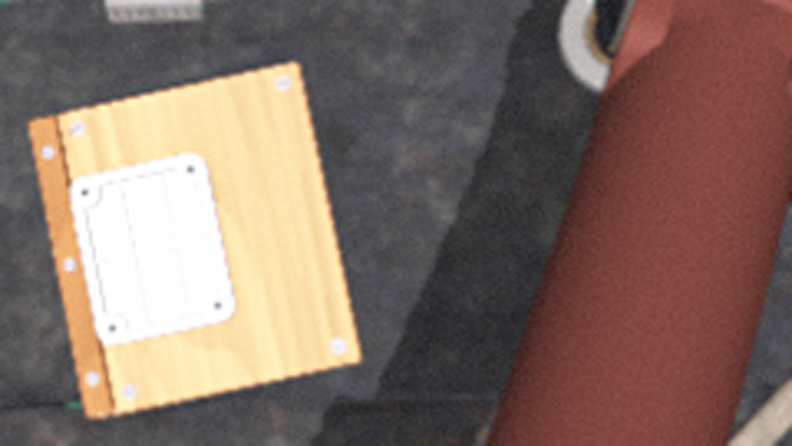

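The cover sits flush against the fence, edges parallel and gasket side up. One numeric check that the loose items stayed put, then I'll hand in.

```bash
python3 - <<'E'
from h import *
a=cv2.imread('pics/scene0.png');b,_=manip.snapshot('scene');c=cv2.imread('pics/top0.png');e=cv2.imread('pics/top9.png')
for n,p,q,(x0,y0,x1,y1) in(('brush',a,b,(390,295,470,362)),('bolts',a,b,(380,243,404,280)),('tape',a,b,(355,205,402,246)),('brush top',c,e,(405,318,445,362))):
    f=cv2.absdiff(p,q)[y0:y1,x0:x1].max(2);print(n,f.mean().round(1),(f>60).mean().round(3))
E
```

```text
brush 12.0 0.0
bolts 16.5 0.008
tape 23.7 0.065
brush top 16.8 0.019
```

```bash
python3 - <<'E'
from h import *
a=cv2.imread('pics/scene0.png',0);b=cv2.cvtColor(manip.snapshot('scene')[0],cv2.COLOR_BGR2GRAY);ok=1
for n,(x0,y0,x1,y1) in(('brush',(390,295,470,362)),('bolts',(380,243,404,280)),('tape',(355,215,402,246))):
    ea,eb=[cv2.Canny(cv2.GaussianBlur(m,(3,3),0),40,120) for m in(a,b)]
    r=cv2.matchTemplate(cv2.GaussianBlur(eb,(3,3),0)[y0-6:y1+6,x0-6:x1+6],cv2.GaussianBlur(ea,(3,3),0)[y0:y1,x0:x1],cv2.TM_CCOEFF_NORMED)
    _,s,_,l=cv2.minMaxLoc(r);print(n,s,(l[0]-6,l[1]-6));ok&=max(abs(l[0]-6),abs(l[1]-6))<=1
state()
if ok: print(manip.finish_job())
E
```

```text
brush 0.9588620066642761 (0, 0)
bolts 0.8641384243965149 (0, 0)
tape 0.6292562484741211 (0, 0)
t 19.8167 tcp [ 573.4 -106.6  185.6] q [-1.300e-03  6.390e-01  7.692e-01  3.000e-04] F [ 0.4  0.4 -0.4] gap 0.48505180775267875
the job is handed in; nothing more can be done
None
```

The cover is turned over on the cleaning board, hollow gasket side up, and lies flat and square against the fence. I handed the job in at about 20 s of the 67 s allowed. I pushed it against the board's near edge, raised it by friction at about 8–11 N until it tipped past upright, and then pushed it along the board to the fence. It was never gripped or lifted.

**Last checks**
- **Against the fence:** the cover's leading edge measured at 162.8–163.5 mm from the near edge, with the fence face at 162 mm. That agrees within the camera calibration of about 2 mm.
- **Square:** the cover's angle was 10.7° against 10.3–10.7° measured for the board.
- **Flat:** rim heights read about 30 mm across the cover, as expected for a 12 mm cover on an 18 mm board.
- **Loose items:** the brush, the bolts and the tape showed no shift in the images. The tape match was weaker (0.63), which I put down to the arm's shadow falling on it.
- **Robot:** clear of everything, with the contact force within ±1 N.

**What disagreed**
- **TCP height:** the fingertips touched the bench when the reported TCP height was about −25.5 mm. My first push therefore passed over the cover without touching it, and I corrected the height after that.
- **Bench contact:** finding the true height pressed the fingertips on the bench with about 22 N.

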